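# Clear the V-cradle's stop pin and hold a round leg seated for drilling

## Robot

A 7-joint arm with a two-finger parallel gripper is mounted at the origin on the work surface. World frame = base frame: x ahead of the robot, y to its left, z up, the work surface at z = 0. Lengths are in m, angles in rad, forces in N, time in s.
With the tool pointing down it reaches from about 0.425 to 0.925 m from the base axis. Payload 6.8 kg.
Tool frame: the origin (TCP) lies midway between the tips of the shut fingers; the grasp point (between the pads) lies 19 mm behind it; y points along the fingers, z is the direction in which the jaws open and shut, and the axes are right-handed (so a half turn about y gives the same grasp; the last joint's range is limited). The gripper opens to 85 mm and grips with 20 to 120 N. Pads are 22 mm wide; open, the fingers measure 114 mm over their backs; the gripper's body (76 mm by 85 mm) begins 54 mm behind the grasp point. The pads swing forward as they close: fully open they stand 13 mm farther back than shut.
Start: joints at [-1.456, 0.477, 0.022, 1.555, -0.011, 1.109, -0.083], TCP at [0.149, 0.658, 0.193] pointing down, gripper open.
Joint ranges: [-2.96, 2.96], [-0.34, 2.1], [-1.41, 1.46], [0.24, 2.44], [-1.37, 4.51], [0.17, 1.92], [-2.96, 2.96]. Speed limits (rad/s): [2.39, 2.39, 3.14, 3.14, 3.14, 3.14, 3.14].

## Interface

Orientations are given as a rotation vector (axis times angle).
In Python, from bench import r gives the robot as it stands.
- The arm moves only by the tool send_rows, never from a script. Its argument "rows" is text: rows parted by semicolons, each of 6 numbers parted by spaces: the shift along the world's x, y, z in m, then the turn, a rotation vector about the world's x, y, z in rad. A call has 1 to 20 rows; each row shifts and turns the commanded pose from where the row before left it; what a row does not reach is not made up. A row lasts 1/10 s, in which the tool goes at most 50 mm and 8.59 degrees, less where a joint would pass 70% of its speed; a pose out of reach is approached as far as the arm can. A call is refused whole if a number of a shift passes 0.05 or a number of a turn 0.15, either way. A call with a gripper value outside its range is refused whole. "grip" is the finger opening in m, from 0 to 0.0854, set as the call begins (left out, the last holds). The fingers move at their own pace and stop on an object; "grip_force" is the grip in N (left out, the last holds). Time passes only in rows, so rows that do not move let the fingers close. It gives the time, the measured TCP pose, the force and the opening at its end, in the units of the state.
- r.get_obs(): the state, without advancing time (a new reading comes with each control period).
- r.grab_frame(name): name is "scene" or "side" or "wrist"; returns a dict with "pixels" (420x560x3 uint8, red, green, blue), "intrinsics" (3x3 intrinsics, pixels), "k1" (the pictures are not rectified: a ray, as slopes to the right and down, at radius r is drawn at 1 + k1 r^2 times it, then the intrinsics apply), "position" and "orientation" of the camera in the world. Camera axes: x right, y up, looking along -z (the intrinsics and any distortion apply to the point x, -y, -z); pixel columns grow to the right and rows downward; lengths in m; the calibration is good to about 2 mm. A picture is of the moment at which its call begins. There is no depth.
- r.hand_in(): hands the job in, once; it reports no verdict.
The state is a dict: "clock": time; "joints": joint angles; "qvel": joint speeds; "tau": joint torques, N m; "tcp_pos": TCP position; "orientation": TCP orientation; "contact_force": force on the tool from outside, world axes, zero at the start; "moment": the same for the moment, N m; "grip_width": finger opening in m.
Only numpy, scipy, OpenCV 4.12 (cv2) and the standard library are available. Lean on these libraries where they do the work, as an engineer would, in place of code of your own. Each camera call takes 0.05 s, during which the arm holds its last target.

## Task

Drive the cradle's red-topped stop pin fully down with the mallet held in the gripper (touch the pin with nothing but the mallet), then stand or lay the mallet back on the bench, clear of the cradle. Then lay the round dark-wood rod with the yellow band in the green V, its band midway along the cradle, and finish while still holding it there with the gripper, pressed firmly (about 10 to 20 N) against both faces of the V. Leave everything else on the bench where it is.

Things in the scene. Friction and masses are not known exactly. Their poses are not given: they have to be found in the camera images.
- cradle: drilling cradle fixed to the bench: grey base plate 90 x 250 x 15 mm; origin: centre of its underside; y along the V groove, z up. Two V supports at y = -50 and +50 mm, each 24 mm long, 60 mm wide, 41 mm high above the bench; the 76 mm gap between them is open down to the base, so fingers can hold the rod there. The stop pin is on the centre line at y = +97 mm
- seat (a point): where the centre of the rod lies when it is fully seated and centred: midway along the cradle on the groove's centre line, 47.5 mm above the bench; axes as the cradle's
- vee_a: the two green V faces on the cradle's +x side, sloping 45 degrees and facing up and towards -x (fixed to the cradle; origin and axes are the cradle's)
- vee_b: the two green V faces on the cradle's -x side, sloping 45 degrees and facing up and towards +x (fixed to the cradle; origin and axes are the cradle's); with vee_a they form a 90 degree V whose bottom is 22 mm above the bench
- pin (a joint): stop pin's travel: 0 fully up, 0.030 m fully down (hard stop; counts as fully down above 0.027). It starts up or nearly up, in the rod's way. A sprung friction sleeve holds it wherever it is left; pushing it down takes about 8 N
- stop_pin: the stop pin itself; origin: centre of its red top face. A steel pin 16 mm in diameter; 49 mm above the bench when fully up, 19 mm when fully down
- mallet: small mallet standing on its head: head 40 x 40 x 60 mm tall, wood with black rubber faces top and bottom; 0.32 kg. Origin: centre of the lower face; z up. The handle, 20 mm wide, 24 mm tall, sticks out level towards -x at 30 mm height (x -20 to -142 mm). Balance point 9 mm from the head's middle towards the handle; stands stably when let go upright
- mallet_grip (a point): point on the mallet handle's axis 50 mm from the middle of the head (x = -50 mm, 30 mm above the lower face), good to grip across; axes as the mallet's
- rod: round dark walnut rod (furniture leg blank), 36 mm in diameter, 220 mm long, lying on the bench, with a yellow band 12 mm wide round its middle. Origin: its centre, on its axis (18 mm above the bench at first); x axis along it. Mass 0.13 to 0.25 kg
- glue: bystander: white glue bottle with orange cap, 56 mm diameter, 150 mm tall; origin at the centre of its underside
- driver: bystander: screwdriver lying on the bench; leave it
- tape: bystander: cardboard-coloured tape roll lying flat, 80 mm diameter, 18 mm high; origin at the centre of its underside
- pot: bystander: grey plastic cup, 72 mm diameter, 60 mm tall; origin at the centre of its underside
- blank: bystander: square light wooden blank 150 x 36 x 36 mm lying on the bench; origin at the centre of its underside
- tray: bystander: blue two-compartment tray 110 x 150 x 40 mm; origin at the centre of its underside
Mind the look-alikes: they are no part of the job. Leave any turquoise look-alike of the mallet alone.

How it is judged:
On the way, in this order (a step that is already met when the one before it is completed fails the run):
1. the stop pin is fully down (27 mm or more), driven by the mallet held in the gripper (value of joint pin above 0.027 m and contact force between the fingers and mallet above 1 N and horizontal distance between mallet and stop_pin below 0.03 m), for 0.05 s.
2. the mallet is let go at rest on the bench, clear of the cradle (height (world z) of mallet below 0.07 m and contact force between the fingers and mallet below 0.1 N and contact force between mallet and cradle below 0.1 N and contact force between mallet and rod below 0.1 N and linear speed of mallet below 0.03 m/s and value of joint pin above 0.027 m), for 0.2 s.
3. the rod lies in the V, centred (x of rod in the frame of seat between -0.004 and 0.004 m and z of rod in the frame of seat between -0.004 and 0.003 m and y of rod in the frame of seat between -0.015 and 0.015 m and angle between the x axis of rod and the y axis of cradle, either way round below 0.035 rad), for 0.1 s.
At the end, for the whole second after the job is handed in: Pin down 27 mm or more; mallet let go on the bench, touching neither cradle nor rod; rod in the V (within 4 mm across, 15 mm along, 3 mm in height of the seat, parallel within 2 degrees), at rest, off the pin, still held by the fingers and pressed on each side of the V with 2.5 to 35 N (all of step 2 and all of step 3 and contact force between rod and vee_a between 2.5 and 35 N and contact force between rod and vee_b between 2.5 and 35 N and contact force between the fingers and rod above 3 N and contact force between rod and stop_pin below 0.5 N and linear speed of rod below 0.02 m/s); the arm keeps its last pose, push and grip.
It fails at once if the pin is pushed by the robot itself or by the rod (contact force between any of the arm, the fingers and stop_pin above 2 N or contact force between rod and stop_pin above 3 N).
It fails at once if a bystander is moved by more than 30 mm (distance of any of glue, driver, tape, pot, blank, tray from where it was at the start of the episode above 0.03 m).
It also fails if it takes over 64 s, if anything falls off the work surface, if the arm or the gripper's body presses on something with over 40 N, if the wrist force passes 120 N, or if a joint passes its speed limit or range.

## Working session

There is one attempt and no reset: what is moved stays moved. The work goes in short steps, Python scripts to look and compute and a tool call to move; the robot and the scene stay as the last step left them, time stands still between calls to the robot, and variables do not carry over. Pictures are saved under pics/ and viewed, and the job is handed in when it is done.

Besides the shell and the picture viewer there is one more tool, called in YAML: its name, and indented under it one key for each argument. send_rows: Moves the arm, as the interface text tells. Its arguments: {"type":"object","properties":{"rows":{"type":"string"},"grip":{"type":"number"},"grip_force":{"type":"number"}},"required":["rows"]}

```bash
mkdir -p pics; ls
python3 - <<'E'
from bench import r
import cv2
print(r.get_obs())
for n in ["scene","side","wrist"]:
    f=r.grab_frame(n)
    cv2.imwrite(f"pics/{n}0.png",f["pixels"][:,:,::-1])
    print(n,f["intrinsics"],f["k1"],f["position"],f["orientation"])
E
```

```text
pics
{'clock': 0.0, 'joints': array([-1.45608313,  0.47777682,  0.02235517,  1.55644597, -0.0115002 ,
        1.10931229, -0.08306683]), 'qvel': array([-9.65192489e-04,  5.90427792e-04, -6.71690967e-04,  9.97885240e-04,
       -6.37733110e-04, -9.22494372e-05, -4.78452420e-04]), 'tau': array([ 6.00221265e-04, -5.96427405e+01,  1.60812322e+00, -2.81198144e+01,
        1.24548524e-02,  9.06746602e-03, -5.34267713e-06]), 'tcp_pos': array([0.14904045, 0.65766166, 0.19184402]), 'orientation': array([-1.56552538,  0.1749908 , -0.17489506]), 'contact_force': array([-0.0054021 ,  0.38549439,  0.57207909]), 'moment': array([-0.0018176 , -0.02203481,  0.04842387]), 'grip_width': 0.085681626696006}
scene [[486.11459259   0.         284.98051791]
 [  0.         486.11459259 200.50083571]
 [  0.           0.           1.        ]] -0.023544899817943214 [ 1.15809689 -0.87184734  1.14281767] [0.75732395 0.23220997 0.5966469 ]
side [[422.33174317   0.         282.93980067]
 [  0.         422.33174317 207.94193965]
 [  0.           0.           1.        ]] -0.021705890795386863 [ 0.04129345 -0.90623145  0.8057407 ] [ 0.91831236 -0.23929892 -0.52176911]
wrist [[352.58817719   0.         278.61301234]
 [  0.         352.58817719 207.81949356]
 [  0.           0.           1.        ]] -0.029856863830403913 [0.06638778 0.67618125 0.37354581] [-0.2806353  -0.22331153  1.33441889]
```

View pics/scene0.png

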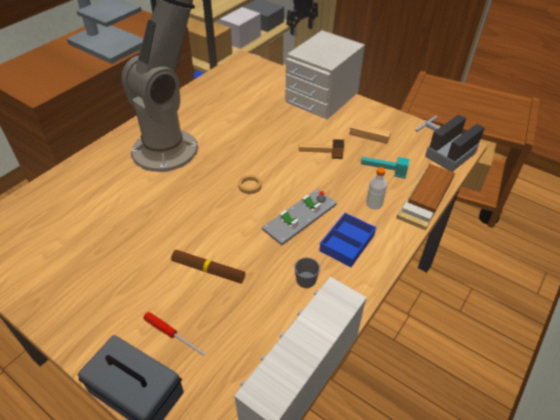

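View pics/side0.png

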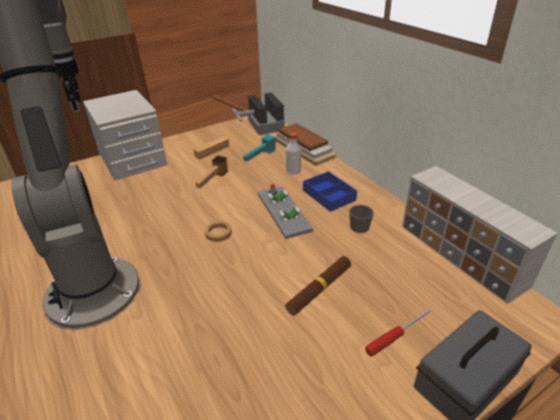

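View pics/wrist0.png

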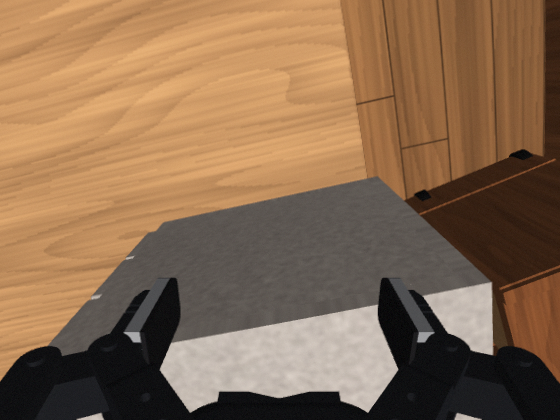

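```bash
cat > h.py <<'E'
import numpy as np, cv2
from scipy.spatial.transform import Rotation as R
from bench import r
def grab(n,save=None):
    f=r.grab_frame(n)
    if save: cv2.imwrite(f"pics/{save}.png",f["pixels"][:,:,::-1])
    return f
def dist(f): return np.array([f["k1"],0,0,0,0.])
def ray(f,u,v):
    p=cv2.undistortPoints(np.array([[[u,v]]],float),f["intrinsics"],dist(f))[0,0]
    return f["position"],R.from_rotvec(f["orientation"]).apply([p[0],-p[1],-1])
def onz(f,u,v,z):
    o,d=ray(f,u,v); return o+d*(z-o[2])/d[2]
def proj(f,P):
    q=R.from_rotvec(f["orientation"]).inv().apply(np.atleast_2d(P)-f["position"])
    q=q*[1,-1,-1]
    return cv2.projectPoints(q,np.zeros(3),np.zeros(3),f["intrinsics"],dist(f))[0][:,0]
def tri(f1,p1,f2,p2):
    o1,d1=ray(f1,*p1);o2,d2=ray(f2,*p2)
    A=np.stack([d1,-d2],1);s=np.linalg.lstsq(A,o2-o1,rcond=None)[0]
    a=o1+s[0]*d1;b=o2+s[1]*d2
    return (a+b)/2,np.linalg.norm(a-b)
def crop(f,u0,v0,u1,v1,k,name):
    c=f["pixels"][v0:v1,u0:u1,::-1]
    cv2.imwrite(f"pics/{name}.png",cv2.resize(c,None,fx=k,fy=k,interpolation=cv2.INTER_CUBIC))
E
python3 - <<'E'
from h import *
a=grab("scene");b=grab("side")
crop(a,240,120,440,270,4,"sc1");crop(b,180,120,380,260,4,"sd1")
o=r.get_obs();print(R.from_rotvec(o["orientation"]).as_matrix().round(3))
for n,u,v,z in [("rodL",175,257,.018),("rodR",242,274,.018),("band",208,266,.036),("pintop",321,195,.049),("mall",338,149,.06),("turq",402,167,.06),("glue",376,205,0),("tape",250,185,0)]:
    print(n,onz(a,u,v,z).round(3))
# colour centroids
for nm,f in(("scene",a),("side",b)):
    hsv=cv2.cvtColor(f["pixels"],cv2.COLOR_RGB2HSV)
    for c,lo,hi in(("yellow",(22,180,120),(35,255,255)),("green",(50,90,50),(75,255,255)),("red",(0,150,90),(6,255,255))):
        m=cv2.inRange(hsv,lo,hi)
        k,l,s,ce=cv2.connectedComponentsWithStats(m)
        print(nm,c,[(s[i,4],ce[i].round(1).tolist()) for i in range(1,k) if s[i,4]>8])
E
```

```text
[[ 0.975 -0.     0.221]
 [-0.221 -0.001  0.975]
 [ 0.    -1.    -0.001]]
rodL [ 0.397 -0.34   0.018]
rodR [ 0.592 -0.271  0.018]
band [ 0.507 -0.316  0.036]
pintop [0.615 0.102 0.049]
mall [0.544 0.321 0.06 ]
turq [0.768 0.369 0.06 ]
glue [0.762 0.214 0.   ]
tape [0.37  0.042 0.   ]
scene yellow [(np.int32(49), [205.8, 264.8])]
scene green [(np.int32(62), [309.3, 202.2]), (np.int32(69), [287.0, 217.8])]
scene red [(np.int32(10), [321.2, 192.7]), (np.int32(291), [159.2, 324.0])]
side yellow [(np.int32(15), [320.8, 279.8])]
side green [(np.int32(51), [279.2, 196.6]), (np.int32(60), [290.8, 213.6])]
side red [(np.int32(439), [384.0, 340.4])]
```

View pics/sc1.png

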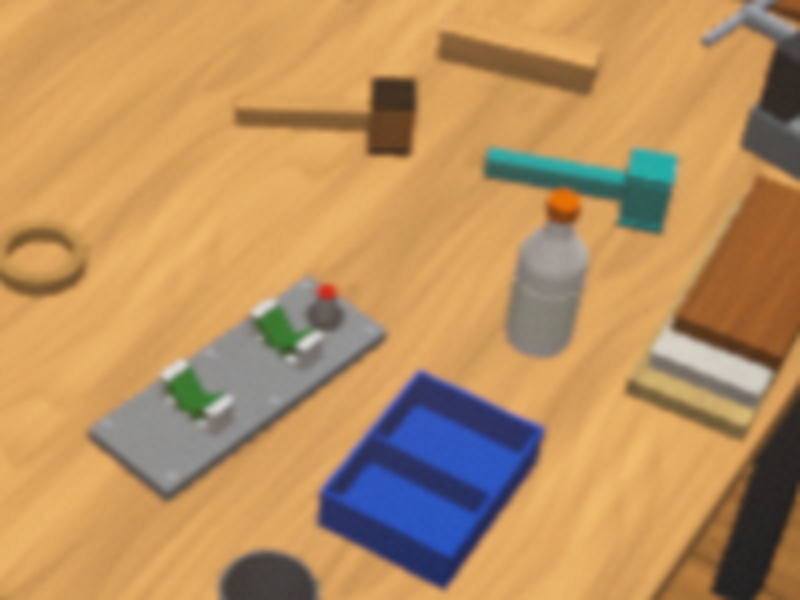

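View pics/sd1.png

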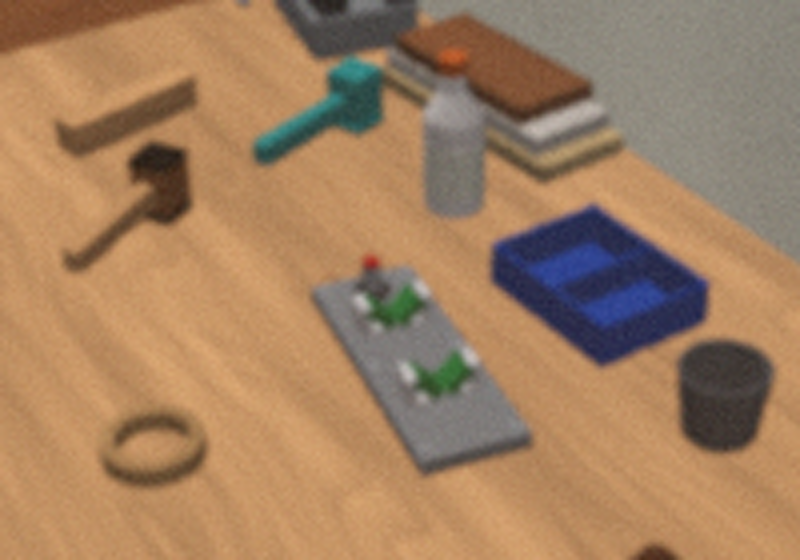

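Run:
```python
from h import *
a=grab("scene");b=grab("side");w=grab("wrist")
S=lambda x,y:(240+x/4,120+y/4); D=lambda x,y:(180+x/4,120+y/4)
print("mallet top",onz(a,*S(393,94),.06),onz(b,*D(160,158),.06),tri(a,S(393,94),b,D(160,158)))
print("handle end",onz(a,*S(238,115),.03),onz(b,*D(75,258),.03))
print("pin",onz(a,*S(326,292),.049),onz(b,*D(371,263),.049),tri(a,S(326,292),b,D(371,263)))
for n,p,q in[("c1",S(92,433),D(316,290)),("c2",S(170,490),D(425,463)),("c3",S(384,333),D(530,435)),("c4",S(310,280),D(408,270))]:
    print(n,onz(a,*p,.015),onz(b,*q,.015))
print("band",onz(a,205.8,264.8,.033),onz(b,320.8,279.8,.033))
for p in[(322,113),(288,98),(362,66),(364,40),(288,68),(322,82)]: print("cab",p,onz(a,*p,0).round(3),onz(a,*p,.12).round(3))
print(w["position"],R.from_rotvec(w["orientation"]).as_matrix().round(2), R.from_rotvec(w["orientation"]).apply([0,0,-1]))
for p in [(378,177),(160,222),(490,283)]: print(onz(w,*p,.0),onz(w,*p,.13))
```

```text
mallet top [0.52878212 0.34772315 0.06      ] [0.52631585 0.33729319 0.06      ] (array([0.5289331 , 0.34720704, 0.05703941]), np.float64(0.005306393587940921))
handle end [0.41483845 0.27215793 0.03      ] [0.4136656  0.27219613 0.03      ]
pin [0.61142426 0.11049467 0.049     ] [0.60467177 0.10125903 0.049     ] (array([0.6097878 , 0.11286793, 0.04304425]), np.float64(0.004568598932043059))
c1 [ 0.53323251 -0.09737258  0.015     ] [0.57086563 0.13666255 0.015     ]
c2 [ 0.61518233 -0.10781595  0.015     ] [ 0.52834429 -0.10258112  0.015     ]
c3 [0.65818763 0.1290045  0.015     ] [ 0.61035161 -0.11788941  0.015     ]
c4 [0.57592862 0.14512933 0.015     ] [0.65063249 0.11987662 0.015     ]
band [ 0.49688373 -0.3152529   0.033     ] [ 0.49895722 -0.31319898  0.033     ]
cab (322, 113) [0.339 0.544 0.   ] [0.425 0.395 0.12 ]
cab (288, 98) [0.167 0.549 0.   ] [0.271 0.4   0.12 ]
cab (362, 66) [0.286 0.966 0.   ] [0.378 0.773 0.12 ]
cab (364, 40) [0.17  1.192 0.   ] [0.274 0.975 0.12 ]
cab (288, 68) [0.026 0.747 0.   ] [0.145 0.577 0.12 ]
cab (322, 82) [0.213 0.74  0.   ] [0.313 0.571 0.12 ]
[0.06644218 0.67641628 0.37421051] [[ 0.22 -0.92 -0.32]
 [ 0.98  0.21  0.07]
 [ 0.   -0.33  0.95]] [ 0.31818281 -0.07157499 -0.94532361]
[0.18172746 0.76188418 0.        ] [0.14167758 0.7321928  0.13      ]
[0.1790738  0.51217734 0.        ] [0.13994579 0.56923363 0.13      ]
[0.34528272 0.87974996 0.        ] [0.24841406 0.80911224 0.13      ]
```

The mallet is either the brown, black-faced one at scene (338,143) or the turquoise one at (402,167). The brown one fits and the turquoise is the look-alike to leave alone. The rod is the only dark round piece with a yellow band, at (206,265). The brown mallet's head is at about (0.528, 0.343), and its handle points to about 212°. I'll rise and move above it, turning the jaws across the handle.

send_rows:
  rows: "0 0 0.04 0 0 0;0.01 -0.01 0.03 0 0 -0.147;0.021 -0.021 0 0 0 -0.147;0.021 -0.021 0 0 0 -0.147;0.021 -0.021 0 0 0 -0.147;0.021 -0.021 0 0 0 -0.147;0.021 -0.021 0 0 0 -0.147;0.021 -0.021 0 0 0 -0.147;0.021 -0.021 0 0 0 -0.147;0.021 -0.021 0 0 0 -0.147;0.021 -0.021 0 0 0 -0.147;0.021 -0.021 0 0 0 -0.147;0.021 -0.021 0 0 0 -0.147;0.021 -0.021 0 0 0 -0.147;0.021 -0.021 0 0 0 -0.147;0.021 -0.021 0 0 0 -0.147;0.021 -0.021 0 0 0 -0.147;0 0 0 0 0 0;0 0 0 0 0 0"
  grip: 0.085

```text
clock: 2.3
tcp_pos: [0.4744, 0.333, 0.2629]
orientation: [-0.553, 1.9, -1.9]
contact_force: [0.2, 0.2, 0.6]
grip_width: 0.0854
```

Run:
```python
from h import *
w=grab("wrist","w1")
o=r.get_obs();M=R.from_rotvec(o["orientation"]).as_matrix();print(o["tcp_pos"],M.round(3),o["joints"].round(2),np.degrees(np.arctan2(M[1,2],M[0,2])))
```

```text
[0.47360885 0.33398392 0.2627372 ] [[-0.843 -0.     0.539]
 [-0.539  0.    -0.843]
 [ 0.    -1.    -0.001]] [-1.21  0.29  0.61  1.74 -0.18  1.17 -1.55] -57.415923762228275
```

View pics/w1.png

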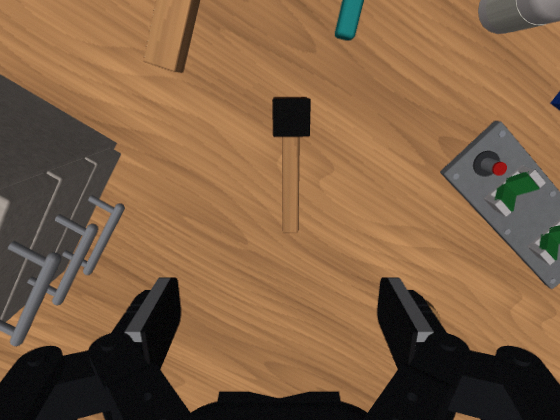

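The wrist picture shows the brown mallet's black top face at (292,116), its handle end at (290,232), and the pin's red top at (499,169). Next I'll measure these with masks.

Run:
```python
from h import *
w=grab("wrist")
im=w["pixels"];hsv=cv2.cvtColor(im,cv2.COLOR_RGB2HSV)
m=((im.max(2)<45)*255).astype(np.uint8);m[:90]=0;m[150:]=0;m[:,:260]=0;m[:,330:]=0
c=max(cv2.findContours(m,0,1)[0],key=cv2.contourArea)
rect=cv2.minAreaRect(c);print("head",rect)
(u,v),_,_=rect
H=onz(w,u,v,.06);print("head",H.round(4))
bx=np.array([onz(w,*p,.06)[:2] for p in cv2.boxPoints(rect)]);print([np.linalg.norm(bx[i]-bx[(i+1)%4]).round(4) for i in range(4)],np.degrees(np.arctan2(*(bx[1]-bx[0])[::-1])),np.degrees(np.arctan2(*(bx[2]-bx[1])[::-1])))
E0=onz(w,290,232,.042);print("end",E0, np.degrees(np.arctan2(*(H-E0)[1::-1])),np.linalg.norm((H-E0)[:2]))
m=cv2.inRange(hsv,(0,150,90),(6,255,255));k,l,s,ce=cv2.connectedComponentsWithStats(m)
for i in range(1,k):
  if s[i,4]>40: print("red",s[i],ce[i],onz(w,*ce[i],.049))
for p in[(497,122),(442,173),(553,285)]: print(onz(w,*p,.015).round(4))
d=(H-E0)[:2];d/=np.linalg.norm(d);print("grip42",H[:2]-.042*d)
crop(w,430,100,560,300,4 if 0 else 3,"w1c")
crop(w,262,80,342,250,3,"w1d")
```

```text
head ((292.5, 116.5), (39.0, 37.0), 90.0)
head [0.5262 0.3507 0.06  ]
[np.float64(0.0386), np.float64(0.0404), np.float64(0.0399), np.float64(0.0403)] -57.39999602216517 -145.80456849375867
end [0.40755863 0.27571927 0.042     ] 32.279048902329365 0.14036903081581908
red [494 162  14  14 150] [500.55333333 168.64      ] [0.60716137 0.11569777 0.049     ]
[0.6522 0.1372 0.015 ]
[0.568 0.152 0.015]
[ 0.5311 -0.0918  0.015 ]
grip42 [0.49072543 0.32825258]
```

View pics/w1d.png

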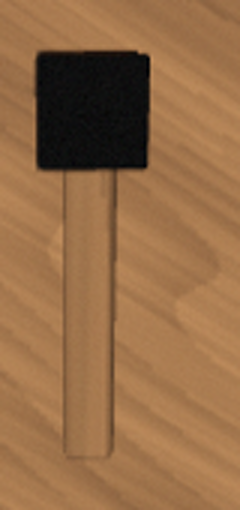

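View pics/w1c.png

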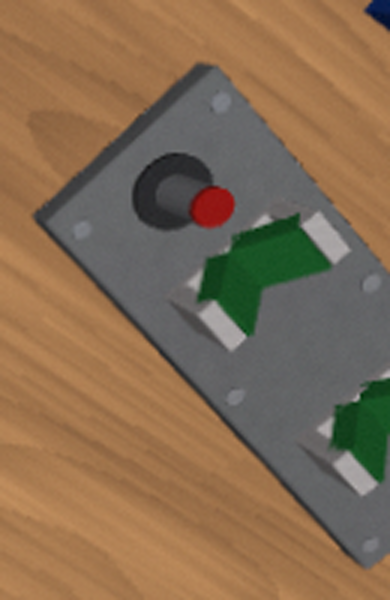

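send_rows:
  rows: "0.0085 -0.0028 -0.03 0 0 0;0.0086 -0.0029 -0.03 0 0 0;0 0 -0.04 0 0 0;0 0 -0.04 0 0 0;0 0 -0.04 0 0 0;0 0 -0.03 0 0 0;0 0 -0.02 0 0 0;0 0 -0.015 0 0 0;0 0 -0.009 0 0 0;0 0 0 0 0 0;0 0 0 0 0 0"

```text
clock: 3.5
tcp_pos: [0.4917, 0.3282, 0.0096]
orientation: [-0.552, 1.9, -1.899]
contact_force: [0.3, 0.8, 0.2]
grip_width: 0.0849
```

Run:
```python
from h import *
w=grab("wrist","w2");o=r.get_obs();print(o["tcp_pos"],o["contact_force"])
```

```text
[0.49193585 0.32825317 0.00983762] [-0.25746624 -0.20664686  0.87436003]
```

View pics/w2.png

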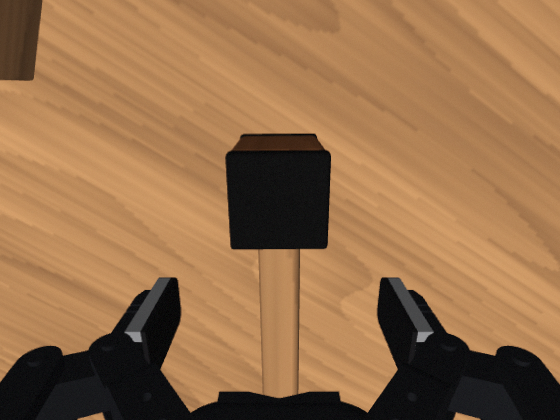

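The handle at (279,320) is centred between the pads at (165,300) and (393,300), so I'll close on it.

send_rows:
  rows: "0 0 0 0 0 0;0 0 0 0 0 0;0 0 0 0 0 0;0 0 0 0 0 0;0 0 0 0 0 0;0 0 0 0 0 0;0 0 0 0 0 0;0 0 0 0 0 0"
  grip: 0
  grip_force: 110

```text
clock: 4.35
tcp_pos: [0.4912, 0.3276, 0.0088]
orientation: [-0.553, 1.9, -1.9]
contact_force: [-0.1, 0.3, -0.3]
grip_width: 0.0004
```

send_rows:
  rows: "0 0 0.015 0 0 0;0 0 0.03 0 0 0;0 0 0.03 0 0 0;0 0 0.03 0 0 0;0 0 0 0 0 0;0 0 0 0 0 0;0 0 0 0 0 0"

```text
clock: 5.05
tcp_pos: [0.4905, 0.3274, 0.1133]
orientation: [-0.555, 1.9, -1.901]
contact_force: [0.1, 0.3, 0.5]
grip_width: 0.0002
```

Run:
```python
from h import *
w=grab("wrist","w3");s=grab("side");a=grab("scene");o=r.get_obs();print(o["tcp_pos"],o["contact_force"],o["moment"],o["grip_width"])
crop(s,150,80,310,220,4,"s3")
```

```text
[0.49060473 0.32716305 0.1128541 ] [ 0.33793734 -0.98954093  0.41023469] [-0.05514335 -0.06662484  0.01776517] 0.00020032732782051442
```

View pics/w3.png

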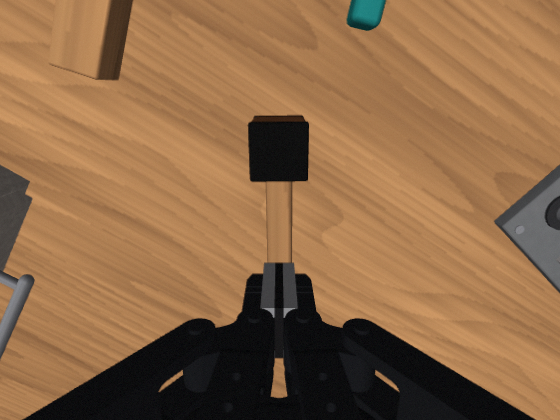

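View pics/s3.png

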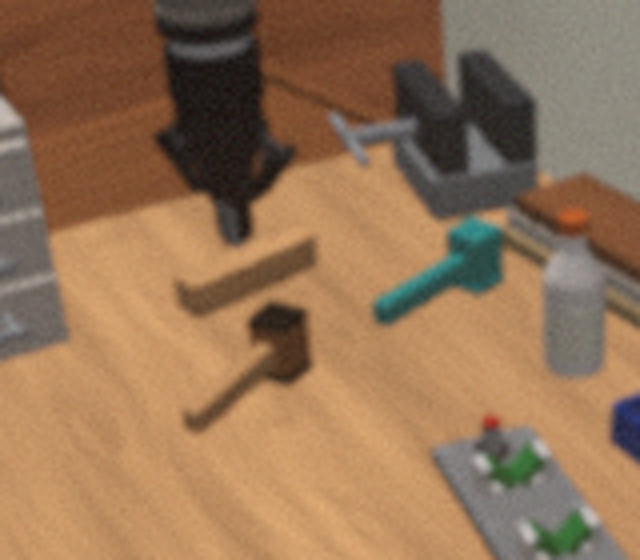

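Run:
```python
from h import *
w=grab("wrist");s=grab("side");a=grab("scene");o=r.get_obs();t=o["tcp_pos"]
crop(a,270,50,410,190,4,"a3")
for z in(0,.02,.04): print(z,proj(s,t+[0,0,z]),proj(a,t+[0,0,z]),proj(w,t+[0,0,z]))
im=w["pixels"]
m=((im.max(2)<45)*255).astype(np.uint8);m[:112]=0;m[200:]=0;m[:,:230]=0;m[:,330:]=0
c=max(cv2.findContours(m,0,1)[0],key=cv2.contourArea);rc=cv2.minAreaRect(c);print(rc,onz(w,*rc[0],.06))
bx=np.array([onz(w,*p,.06)[:2] for p in cv2.boxPoints(rc)]);print([np.linalg.norm(bx[i]-bx[(i+1)%4]).round(4) for i in range(4)])
```

```text
0 [[210.16060661 150.0636015 ]] [[327.27839115 130.3793303 ]] [[278.95188449 242.53249006]]
0.02 [[209.43952135 144.86478785]] [[327.70367471 125.71873258]] [[278.9492546  259.05607254]]
0.04 [[208.7071076  139.58106412]] [[328.13597521 120.97946408]] [[278.94594876 279.43283512]]
((278.0, 150.5), (59.0, 60.0), 90.0) [0.52663091 0.35073351 0.06      ]
[np.float64(0.039), np.float64(0.0395), np.float64(0.0411), np.float64(0.0395)]
```

View pics/a3.png

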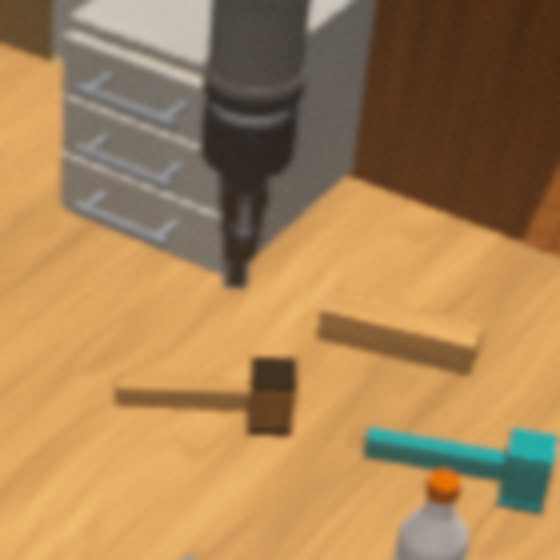

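Run:
```python
from h import *
w=grab("wrist");s=grab("side");a=grab("scene");o=r.get_obs();t=o["tcp_pos"];print(t)
print(tri(a,(270+236/4,50+285/4),s,(150+236/4,80+240/4)))
crop(s,180,100,240,160,10,"s4");crop(a,300,90,360,150,10,"a4");crop(w,230,220,330,320,6,"w4")
```

```text
[0.49117897 0.32748632 0.11355771]
(array([0.49270784, 0.33041207, 0.15032123]), np.float64(0.0010918093337665559))
```

View pics/s4.png

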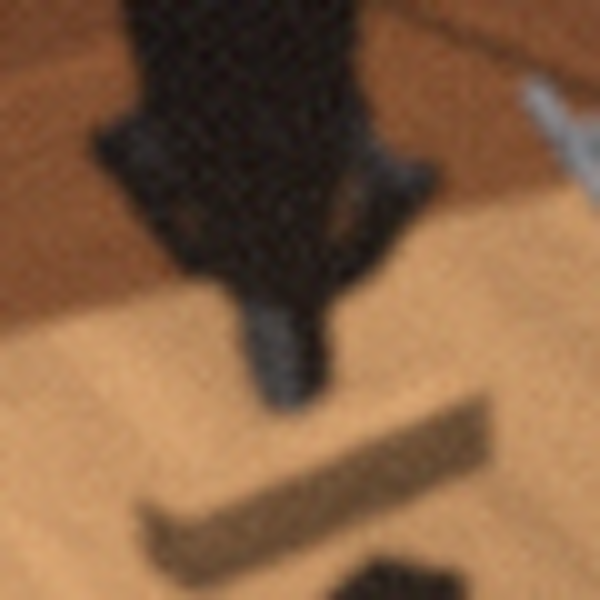

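View pics/a4.png

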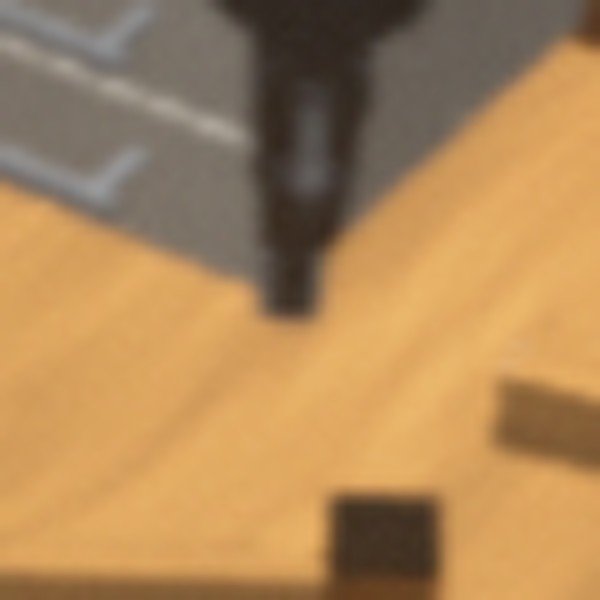

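View pics/w4.png

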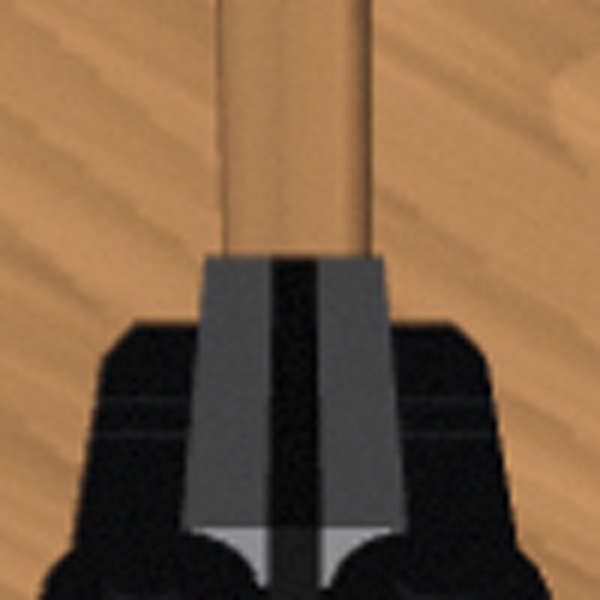

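The shut fingertips triangulate to z ≈ 0.150 (scene (329,121.5), side (209,140)), but the reported TCP z is 0.1136. The real tips are therefore about 37 mm higher than reported, and the fingers closed just above the handle. The mallet is untouched. I'll correct for this offset and repeat the grasp lower.

send_rows:
  rows: "0 0 0 0 0 0;0 0 0 0 0 0;0 0 0 0 0 0;0 0 0 0 0 0;0 0 0 0 0 0;0 0 -0.03 0 0 0;0 0 -0.03 0 0 0;0 0 -0.03 0 0 0;0 0 -0.02 0 0 0;0 0 -0.01 0 0 0;0 0 -0.008 0 0 0;0 0 -0.007 0 0 0;0 0 0 0 0 0;0 0 0 0 0 0"
  grip: 0.085
  grip_force: 60

```text
clock: 6.9
tcp_pos: [0.4917, 0.3279, -0.0206]
orientation: [-0.552, 1.9, -1.899]
contact_force: [0.0, 0.7, -0.5]
grip_width: 0.0849
```

Run:
```python
from h import *
w=grab("wrist","w5");s=grab("side");o=r.get_obs();print(o["tcp_pos"],o["contact_force"],o["grip_width"])
crop(s,160,110,260,200,6,"s5")
```

```text
[ 0.49175398  0.32803035 -0.0204285 ] [ 0.02284809 -0.30177753  0.29959472] 0.0847117651798886
```

View pics/w5.png

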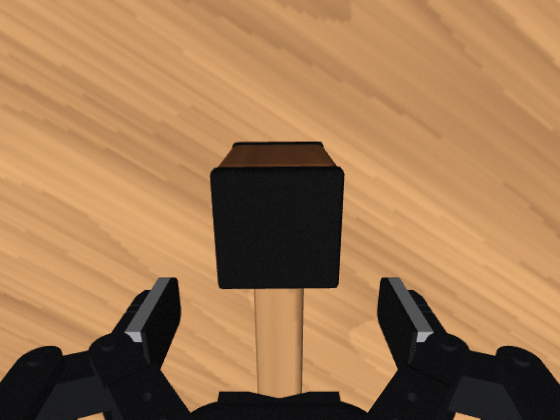

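View pics/s5.png

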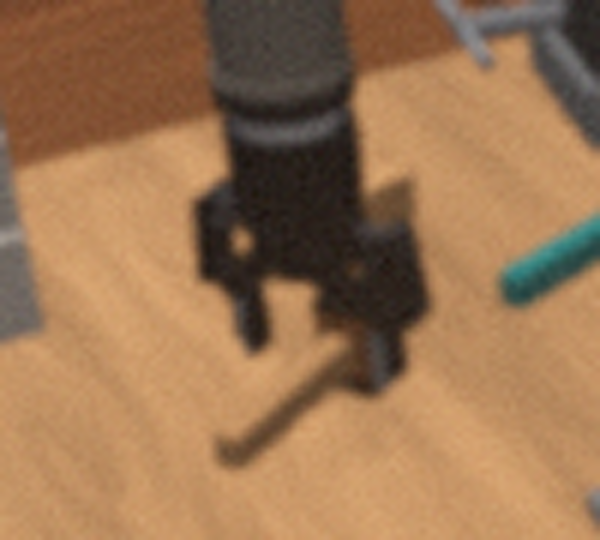

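send_rows:
  rows: "0 0 -0.004 0 0 0;0 0 -0.003 0 0 0;0 0 0 0 0 0;0 0 0 0 0 0;0 0 0 0 0 0;0 0 0 0 0 0;0 0 0 0 0 0;0 0 0 0 0 0;0 0 0 0 0 0;0 0 0 0 0 0"
  grip: 0
  grip_force: 110

```text
clock: 8.0
tcp_pos: [0.4913, 0.3277, -0.028]
orientation: [-0.553, 1.9, -1.9]
contact_force: [-1.1, -1.7, 4.8]
grip_width: 0.0186
```

Run:
```python
from h import *
w=grab("wrist","w6");o=r.get_obs();print(o["tcp_pos"],o["contact_force"],o["moment"],o["grip_width"])
```

```text
[ 0.49122658  0.32770584 -0.02801555] [-1.95716085 -0.90730664  5.41954018] [-0.06557832  0.28653738  0.00240987] 0.018552276014781433
```

View pics/w6.png

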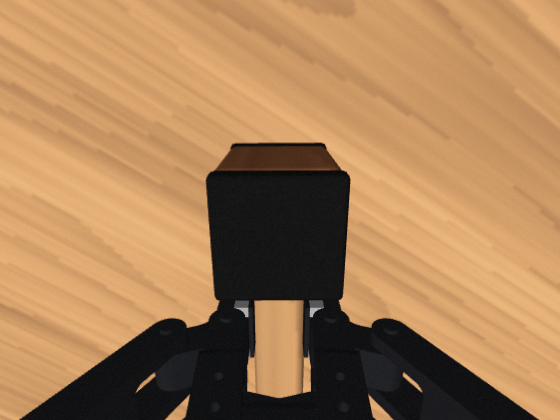

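send_rows:
  rows: "0 0 0.01 0 0 0;0 0 0.025 0 0 0;0 0 0.03 0 0 0;0 0 0.03 0 0 0;0 0 0.03 0 0 0;0 0 0.015 0 0 0;0 0 0 0 0 0;0 0 0 0 0 0"

```text
clock: 8.85
tcp_pos: [0.4904, 0.3274, 0.1108]
orientation: [-0.555, 1.9, -1.901]
contact_force: [0.4, -0.8, -3.1]
grip_width: 0.0183
```

Run:
```python
from h import *
w=grab("wrist","w7");s=grab("side");o=r.get_obs();print(o["tcp_pos"],o["contact_force"],o["moment"],o["grip_width"])
crop(s,160,90,330,220,4,"s7")
```

```text
[0.48998357 0.32699895 0.11002376] [ 0.80606283 -0.49909429 -3.29134572] [-0.06444718  0.06963513 -0.01925248] 0.01896529511916368
```

View pics/w7.png

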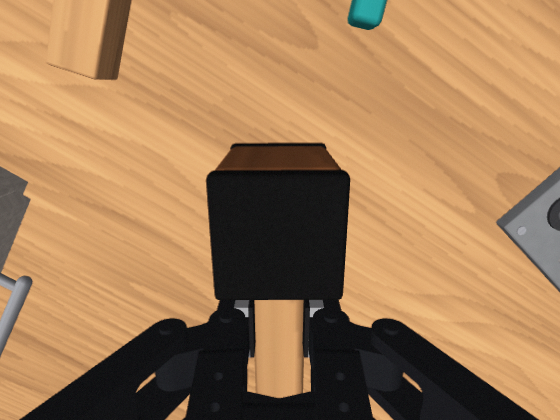

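View pics/s7.png

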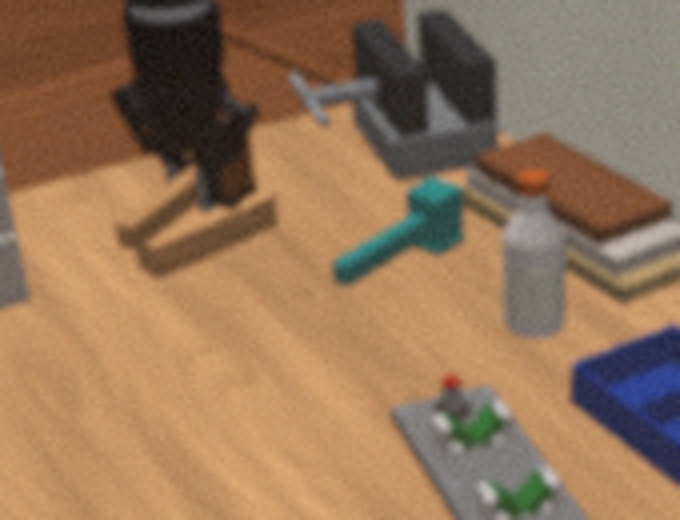

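send_rows:
  rows: "0.017 -0.022 0 0 0 -0.145;0.017 -0.022 0 0 0 -0.145;0.017 -0.022 0 0 0 -0.145;0.017 -0.022 0 0 0 -0.145;0.017 -0.022 0 0 0 -0.145;0 0 0 0 0 0;0 0 0 0 0 0;0 0 0 0 0 0"

```text
clock: 9.75
tcp_pos: [0.5751, 0.2185, 0.1107]
orientation: [-0.165, -2.139, 2.14]
contact_force: [-0.3, 0.9, -3.8]
grip_width: 0.0191
```

Run:
```python
from h import *
w=grab("wrist","w8");o=r.get_obs();t=o["tcp_pos"];M=R.from_rotvec(o["orientation"]).as_matrix();print(t,np.degrees(np.arctan2(M[1,2],M[0,2])),M[:,0],o["joints"].round(2))
hsv=cv2.cvtColor(w["pixels"],cv2.COLOR_RGB2HSV)
m=cv2.inRange(hsv,(0,150,90),(6,255,255));k,l,s,ce=cv2.connectedComponentsWithStats(m)
for i in range(1,k):
  if s[i,4]>40: print("red",s[i],ce[i],onz(w,*ce[i],.049),[onz(w,*ce[i],z).round(4) for z in(.042,)])
```

```text
[0.5751577  0.21877532 0.11089487] -98.92084711859323 [-0.98790206  0.15507018  0.0016589 ] [-0.99  0.57  0.74  1.81 -0.46  0.94 -1.78]
red [409 128  23  23 430] [420.00232558 139.26511628] [0.60882846 0.11448346 0.049     ] [array([0.6074, 0.1119, 0.042 ])]
```

View pics/w8.png

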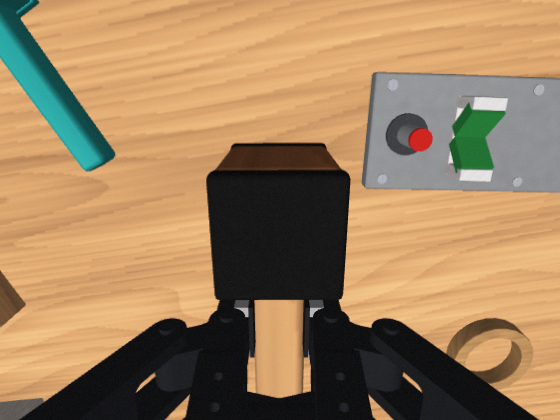

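send_rows:
  rows: "0 -0.03 0 0 0 0;0 -0.03 0 0 0 0;0 -0.03 0 0 0 0;0 -0.01 -0.02 0 0 0;0 0 -0.03 0 0 0;0 0 -0.02 0 0 0;0 0 0 0 0 0;0 0 0 0 0 0"

```text
clock: 10.6
tcp_pos: [0.5761, 0.1183, 0.042]
orientation: [-0.168, -2.14, 2.14]
contact_force: [0.4, -0.0, -2.9]
grip_width: 0.0184
```

Run:
```python
from h import *
w=grab("wrist","w9");s=grab("side");a=grab("scene");o=r.get_obs();print(o["tcp_pos"],o["contact_force"])
crop(s,220,120,340,230,5,"s9");crop(a,260,120,380,240,5,"a9")
cv2.imwrite("pics/sa9.png",np.hstack([cv2.resize(cv2.imread("pics/s9.png"),(400,367)),cv2.resize(cv2.imread("pics/a9.png"),(400,367))]))
```

```text
[0.57728184 0.11816958 0.04312566] [ 0.72275995  0.50233701 -2.68116956]
```

View pics/sa9.png

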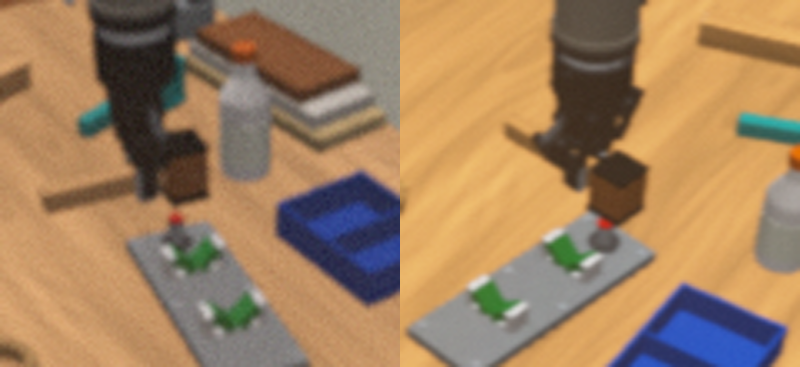

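View pics/w9.png

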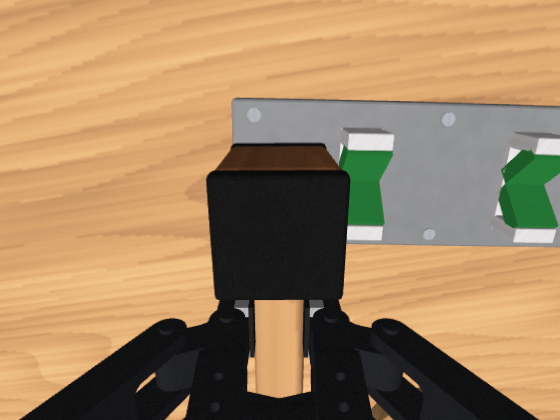

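send_rows:
  rows: "0 0 -0.01 0 0 0;0 0 -0.01 0 0 0;0 0 -0.004 0 0 0;0 0 -0.004 0 0 0;0 0 -0.004 0 0 0;0 0 -0.004 0 0 0;0 0 0 0 0 0"

```text
clock: 11.45
tcp_pos: [0.5763, 0.1176, 0.0053]
orientation: [-0.17, -2.139, 2.139]
contact_force: [-0.4, -0.3, -3.6]
grip_width: 0.0183
```

Run:
```python
from h import *
w=grab("wrist","w10");s=grab("side");a=grab("scene");o=r.get_obs();print(o["tcp_pos"],o["contact_force"],o["moment"])
crop(s,220,120,340,230,5,"s9");crop(a,260,120,380,240,5,"a9")
cv2.imwrite("pics/sa10.png",np.hstack([cv2.resize(cv2.imread("pics/s9.png"),(400,367)),cv2.resize(cv2.imread("pics/a9.png"),(400,367))]))
```

```text
[0.57655203 0.11737406 0.00558366] [-0.13326422 -1.29737428 -1.98512141] [0.03100276 0.08824073 0.00175116]
```

View pics/sa10.png

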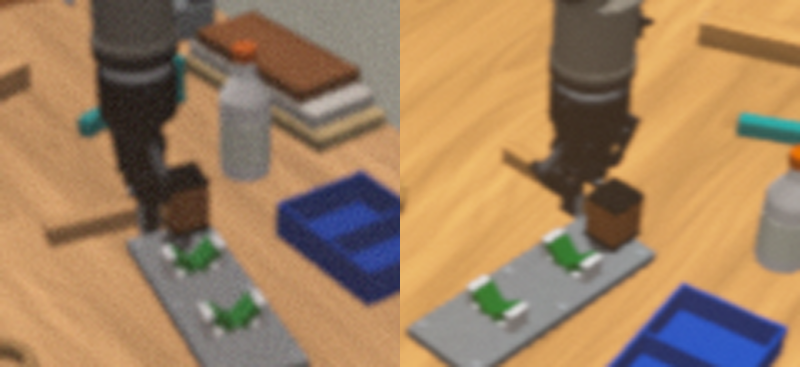

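send_rows:
  rows: "0 0 -0.004 0 0 0;0 0 -0.004 0 0 0"

```text
clock: 11.8
tcp_pos: [0.5768, 0.1175, -0.0019]
orientation: [-0.171, -2.14, 2.139]
contact_force: [-2.0, 0.1, 5.2]
grip_width: 0.0188
```

send_rows:
  rows: "0 0 -0.003 0 0 0;0 0 -0.003 0 0 0"

```text
clock: 12.0
tcp_pos: [0.5768, 0.1175, -0.0081]
orientation: [-0.171, -2.139, 2.139]
contact_force: [-0.6, -1.3, 5.0]
grip_width: 0.0184
```

send_rows:
  rows: "0 0 -0.002 0 0 0;0 0 -0.002 0 0 0"

```text
clock: 12.2
tcp_pos: [0.5772, 0.1176, -0.0099]
orientation: [-0.171, -2.141, 2.137]
contact_force: [-15.2, 0.8, 45.2]
grip_width: 0.0185
```

Run:
```python
from h import *
w=grab("wrist","w11");s=grab("side");a=grab("scene");o=r.get_obs();print(o["tcp_pos"],o["contact_force"],o["moment"])
crop(s,220,120,340,230,5,"s9");crop(a,260,120,380,240,5,"a9")
cv2.imwrite("pics/sa11.png",np.hstack([cv2.resize(cv2.imread("pics/s9.png"),(400,367)),cv2.resize(cv2.imread("pics/a9.png"),(400,367))]))
```

```text
[ 0.57708486  0.11756465 -0.00965734] [-11.81663032  -0.68165783  30.91081198] [-0.25921882  1.64770456 -0.03606606]
```

View pics/sa11.png

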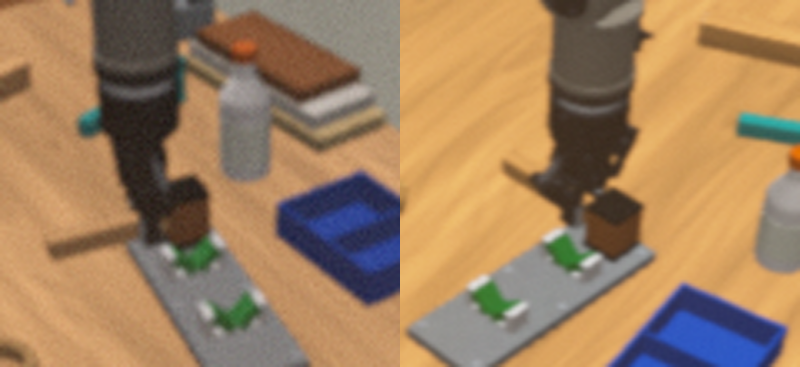

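View pics/w11.png

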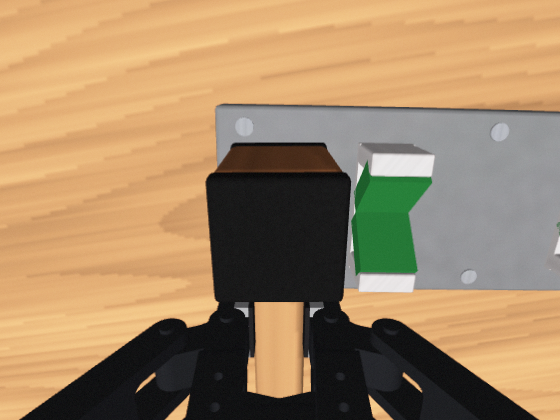

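The force jumped to 31–45 N with the mallet face at about 19 mm, which is the hard stop. I'll lift and check the pin.

send_rows:
  rows: "0 0 0.01 0 0 0;0 0 0.02 0 0 0;0 0 0.03 0 0 0;0 0 0.03 0 0 0;0 0.03 0.01 0 0 0;0 0.03 0.01 0 0 0;0 0.03 0.01 0 0 0;0 0 0 0 0 0;0 0 0 0 0 0"

```text
clock: 13.25
tcp_pos: [0.5756, 0.2087, 0.1071]
orientation: [-0.166, -2.139, 2.141]
contact_force: [-0.9, -0.7, -4.3]
grip_width: 0.0182
```

Run:
```python
from h import *
w=grab("wrist","w12");o=r.get_obs();print(o["tcp_pos"],o["contact_force"],o["grip_width"])
hsv=cv2.cvtColor(w["pixels"],cv2.COLOR_RGB2HSV)
m=cv2.inRange(hsv,(0,150,90),(6,255,255));k,l,s,ce=cv2.connectedComponentsWithStats(m)
for i in range(1,k):
  if s[i,4]>40: print("red",s[i],ce[i],[(z,onz(w,*ce[i],z).round(4)) for z in(.019,.049)])
```

```text
[0.57556344 0.20722272 0.10699816] [ 0.54230677 -0.94384229 -3.05773262] 0.018808347874777406
red [386 128  21  21 361] [396.03601108 137.88088643] [(0.019, array([0.6079, 0.113 , 0.019 ])), (0.049, array([0.6135, 0.1221, 0.049 ]))]
```

View pics/w12.png

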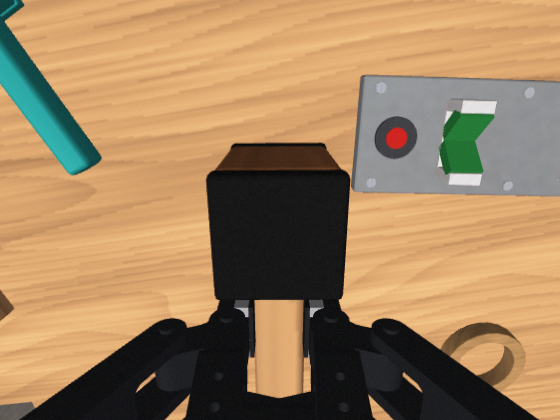

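Pin's red top at (397,138) sits flush in its sleeve, at (0.608, 0.113). I'll take the mallet back to its spot.

send_rows:
  rows: "-0.017 0.024 0 0 0 0.145;-0.017 0.024 0 0 0 0.145;-0.017 0.024 0 0 0 0.145;-0.017 0.024 0 0 0 0.145;-0.017 0.024 0 0 0 0.145;0 0 -0.03 0 0 0;0 0 -0.03 0 0 0;0 0 -0.03 0 0 0;0 0 -0.02 0 0 0;0 0 -0.015 0 0 0;0 0 -0.005 0 0 0;0 0 0 0 0 0"

```text
clock: 14.5
tcp_pos: [0.4913, 0.3268, -0.0226]
orientation: [-0.553, 1.9, -1.902]
contact_force: [0.4, -0.8, -2.6]
grip_width: 0.0188
```

Run:
```python
from h import *
w=grab("wrist","w13");o=r.get_obs();print(o["tcp_pos"],o["contact_force"],o["grip_width"])
```

```text
[ 0.49185401  0.32730973 -0.02180934] [ 0.05346746  0.31055239 -1.97377493] 0.018694260490686787
```

View pics/w13.png

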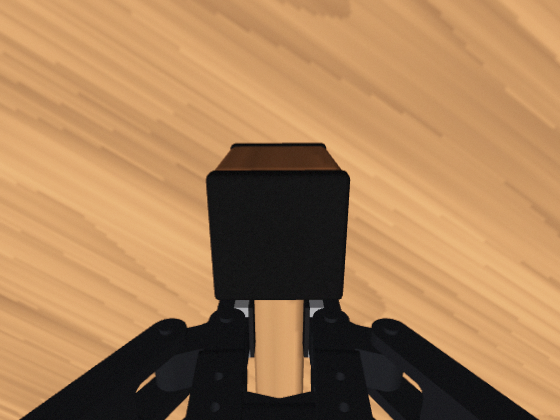

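send_rows:
  rows: "0 0 -0.003 0 0 0;0 0 -0.002 0 0 0"

```text
clock: 14.75
tcp_pos: [0.4918, 0.3281, -0.0265]
orientation: [-0.552, 1.9, -1.899]
contact_force: [-0.5, -0.4, -3.2]
grip_width: 0.0183
```

send_rows:
  rows: "0 0 -0.001 0 0 0;0 0 0 0 0 0"

```text
clock: 14.95
tcp_pos: [0.4914, 0.3279, -0.0279]
orientation: [-0.553, 1.9, -1.899]
contact_force: [-0.7, -0.1, -2.6]
grip_width: 0.0186
```

send_rows:
  rows: "0 0 -0.001 0 0 0;0 0 0 0 0 0"

```text
clock: 15.15
tcp_pos: [0.4913, 0.3279, -0.028]
orientation: [-0.553, 1.901, -1.899]
contact_force: [-2.8, -1.4, 8.3]
grip_width: 0.0185
```

Contact made. I'll open fully, then retreat up.

send_rows:
  rows: "0 0 0 0 0 0;0 0 0 0 0 0;0 0 0 0 0 0;0 0 0 0 0 0;0 0 0 0 0 0;0 0 0 0 0 0;0 0 0 0 0 0"
  grip: 0.085
  grip_force: 60

```text
clock: 15.85
tcp_pos: [0.4912, 0.3276, -0.0292]
orientation: [-0.553, 1.9, -1.9]
contact_force: [-0.1, -1.0, -1.0]
grip_width: 0.0849
```

send_rows:
  rows: "0 0 0.01 0 0 0;0 0 0.02 0 0 0;0 0 0.03 0 0 0;0 0 0.04 0 0 0;0 0 0.04 0 0 0;0 0 0 0 0 0;0 0 0 0 0 0"

```text
clock: 16.55
tcp_pos: [0.4917, 0.3282, 0.1123]
orientation: [-0.551, 1.901, -1.898]
contact_force: [-0.6, 0.5, -0.3]
grip_width: 0.0852
```

Run:
```python
from h import *
w=grab("wrist","w14");a=grab("scene","a14");s=grab("side","s14");o=r.get_obs();print(o["tcp_pos"],o["contact_force"],o["grip_width"])
for nm,f in(("scene",a),("side",s)):
    im=f["pixels"].astype(int); hsv=cv2.cvtColor(f["pixels"],cv2.COLOR_RGB2HSV)
    x0,x1,y0,y1=(150,260,240,290) if nm=="scene" else (270,370,240,325)
    m=np.zeros(im.shape[:2],np.uint8); m[y0:y1,x0:x1]=((hsv[y0:y1,x0:x1,2]<120))*255
    c=max(cv2.findContours(m,0,1)[0],key=cv2.contourArea);rc=cv2.minAreaRect(c);print(nm,rc,cv2.boxPoints(rc).round(1).tolist())
```

```text
[0.49031897 0.3271625  0.10978926] [-0.20651014  0.06080137 -0.68334694] 0.08511414722629722
scene ((225.70001220703125, 271.8999938964844), (37.31486892700195, 11.384197235107422), 18.434947967529297) [[206.1999969482422, 271.3999938964844], [209.8000030517578, 260.6000061035156], [245.1999969482422, 272.3999938964844], [241.60000610351562, 283.20001220703125]]
side ((304.2379150390625, 296.9551696777344), (14.200778007507324, 42.76842498779297), 48.366458892822266) [[283.5, 305.8999938964844], [315.5, 277.3999938964844], [324.8999938964844, 288.1000061035156], [293.0, 316.5]]
```

View pics/w14.png

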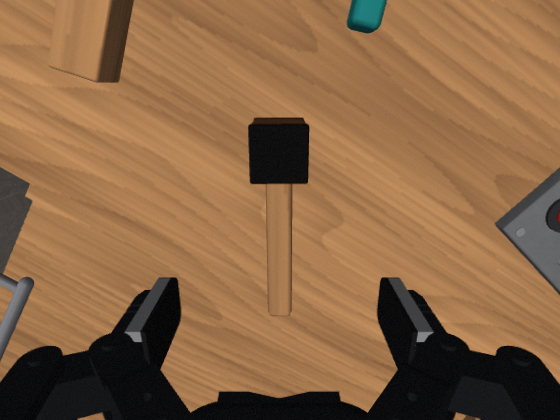

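send_rows:
  rows: "0 -0.02 0.04 0 0 0;0 -0.04 0.04 0 0 -0.02;0 -0.045 0.01 0 0 -0.02;0 -0.045 0 0 0 -0.02;0 -0.045 0 0 0 -0.02;0 -0.045 0 0 0 -0.02;0 -0.045 0 0 0 -0.02;0 -0.045 0 0 0 -0.02;0 -0.045 0 0 0 -0.02;0 -0.045 0 0 0 -0.02;0 -0.045 0 0 0 -0.02;0 -0.045 0 0 0 -0.02;0 -0.045 0 0 0 -0.01;0 -0.045 0 0 0 0;0 -0.04 0 0 0 0;0 0 0 0 0 0;0 0 0 0 0 0;0 0 0 0 0 0"

```text
clock: 18.5
tcp_pos: [0.4912, -0.3062, 0.1952]
orientation: [-0.349, 2.04, -2.037]
contact_force: [-0.1, 1.3, -0.3]
grip_width: 0.0847
```

Run:
```python
from h import *
w=grab("wrist","w15");o=r.get_obs();t=o["tcp_pos"];M=R.from_rotvec(o["orientation"]).as_matrix();print(t,np.degrees(np.arctan2(M[1,2],M[0,2])),o["joints"].round(2))
```

```text
[ 0.49143695 -0.30584066  0.19538957] -70.57830580821283 [-0.19  0.41  0.85  1.83 -0.35  1.06 -0.44]
```

View pics/w15.png

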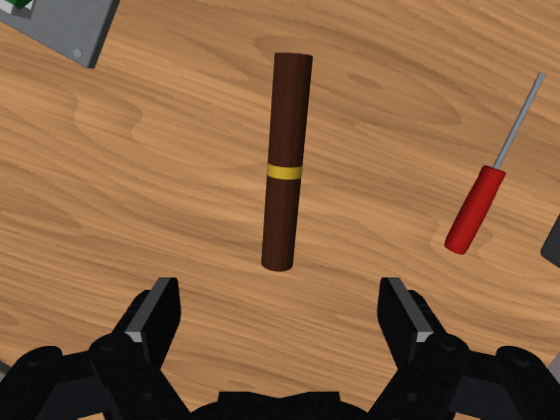

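Run:
```python
from h import *
w=grab("wrist");im=w["pixels"];hsv=cv2.cvtColor(im,cv2.COLOR_RGB2HSV)
m=((hsv[...,2]<100)*255).astype(np.uint8)
y=cv2.inRange(hsv,(22,150,100),(35,255,255))
m|=y; z=np.zeros_like(m); z[40:278,250:325]=m[40:278,250:325]
z=cv2.morphologyEx(z,cv2.MORPH_CLOSE,np.ones((7,7)))
c=max(cv2.findContours(z,0,1)[0],key=cv2.contourArea);rc=cv2.minAreaRect(c);print(rc)
# midline: per-row mean
z2=np.zeros_like(z);cv2.drawContours(z2,[c],-1,255,-1)
rows=range(75,255,5)
P=np.array([onz(w,np.mean(np.nonzero(z2[v])[0]),v,.018)[:2] for v in rows])
vx,vy,x0,y0=cv2.fitLine(P.astype(np.float32),cv2.DIST_HUBER,0,.001,.001).ravel()
a=np.degrees(np.arctan2(vy,vx));print("rod angle",a%180)
yy,xx=np.nonzero(y[150:200,250:325]);b=onz(w,xx.mean()+250,yy.mean()+150,.034);print("band",b)
d=np.array([vx,vy]);p0=np.array([x0,y0]);print("band on axis",p0+d*np.dot(b[:2]-p0,d))
v=np.nonzero(z2.any(1))[0];print(v.min(),v.max())
for v_ in(v.min(),v.max()):
    u=np.mean(np.nonzero(z2[v_])[0]);print([onz(w,u,v_,h).round(4) for h in(0,.018,.036)])
M=R.from_rotvec(r.get_obs()["orientation"]).as_matrix();print(M[:,0])
```

```text
((286.52215576171875, 162.32752990722656), (38.17975997924805, 218.38388061523438), 3.7313973903656006)
rod angle 15.083924
band [ 0.49515808 -0.30913639  0.034     ]
band on axis [ 0.49546955 -0.31029202]
53 271
[array([ 0.6008, -0.2703,  0.    ]), array([ 0.5994, -0.2707,  0.018 ]), array([ 0.598 , -0.2711,  0.036 ])]
[array([ 0.3713, -0.3487,  0.    ]), array([ 0.3808, -0.3454,  0.018 ]), array([ 0.3903, -0.342 ,  0.036 ])]
[-9.42967142e-01 -3.32885729e-01  2.46548031e-04]
```

Run:
```python
from h import *
w=grab("wrist")
an=np.radians(3.7314)
for L in(-100,-50,0,50,100):
    u=286.52-np.sin(an)*L*1; v=162.33+np.cos(an)*L
    print(u,v,onz(w,u,v,.018).round(4))
a=grab("scene");s=grab("side")
d=np.array([np.cos(np.radians(15.1)),np.sin(np.radians(15.1)),0]);c=np.array([.4955,-.3103,.018])
for f in(a,s): print(proj(f,[c+d*.11,c-d*.11,c]))
crop(a,160,230,260,300,7,"a16");crop(s,270,240,370,325,7,"s16")
```

```text
293.02791896090986 62.54198974426724 [ 0.5952 -0.2834  0.018 ]
289.77395948045495 112.43599487213362 [ 0.5509 -0.2962  0.018 ]
286.52 162.33 [ 0.5028 -0.3101  0.018 ]
283.266040519545 212.2240051278664 [ 0.4501 -0.3253  0.018 ]
280.0120810390901 262.11801025573277 [ 0.392  -0.3422  0.018 ]
[[242.27019882 278.0775245 ]
 [173.39984138 255.61477757]
 [207.15750805 266.63719974]]
[[344.92856507 261.32385133]
 [289.40982015 309.13175911]
 [318.8253601  283.81909537]]
```

View pics/a16.png

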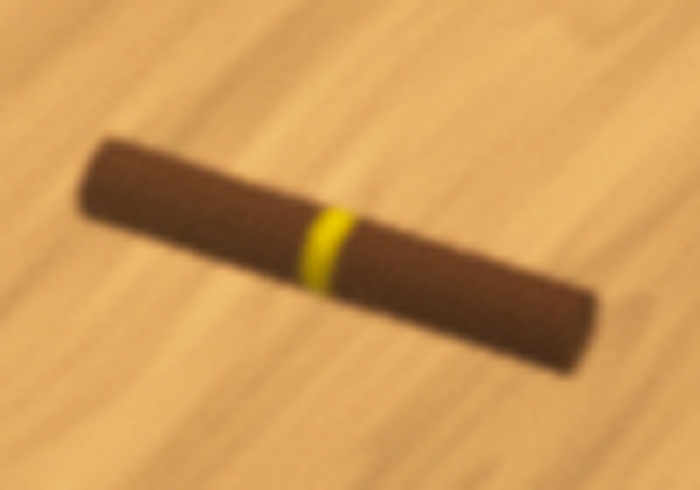

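send_rows:
  rows: "0.004 -0.0045 -0.03 0 0 -0.068;0 0 -0.04 0 0 0;0 0 -0.04 0 0 0;0 0 -0.04 0 0 0;0 0 -0.03 0 0 0;0 0 -0.02 0 0 0;0 0 -0.015 0 0 0;0 0 0 0 0 0;0 0 0 0 0 0"

```text
clock: 19.65
tcp_pos: [0.4957, -0.3124, -0.0182]
orientation: [-0.28, 2.077, -2.078]
contact_force: [0.3, -0.4, 0.4]
grip_width: 0.085
```

Run:
```python
from h import *
w=grab("wrist","w16");o=r.get_obs();print(o["tcp_pos"],o["contact_force"])
```

```text
[ 0.496058   -0.31268625 -0.01775487] [-1.46646512 -0.27379837 -0.29824708]
```

View pics/w16.png

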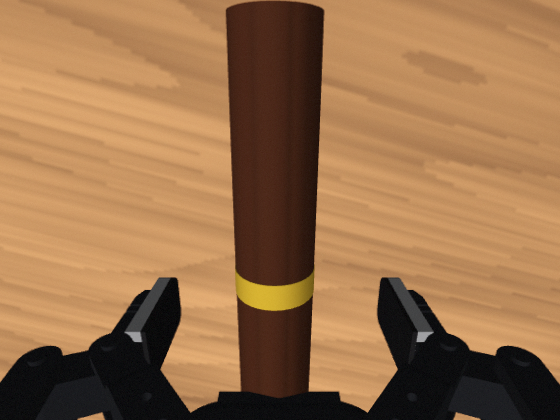

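send_rows:
  rows: "0 0 -0.008 0 0 0;0 0 -0.005 0 0 0;0 0 -0.003 0 0 0;0 0 0 0 0 0"

```text
clock: 20.1
tcp_pos: [0.495, -0.312, -0.0352]
orientation: [-0.281, 2.078, -2.078]
contact_force: [0.1, -0.2, 0.1]
grip_width: 0.0846
```

send_rows:
  rows: "0 0 0 0 0 0;0 0 0 0 0 0;0 0 0 0 0 0;0 0 0 0 0 0;0 0 0 0 0 0;0 0 0 0 0 0;0 0 0 0 0 0"
  grip: 0.02
  grip_force: 70

```text
clock: 20.8
tcp_pos: [0.4955, -0.3124, -0.0344]
orientation: [-0.28, 2.077, -2.078]
contact_force: [-1.2, 0.4, 5.4]
grip_width: 0.034
```

Run:
```python
from h import *
w=grab("wrist","w17");o=r.get_obs();print(o["tcp_pos"],o["contact_force"],o["grip_width"])
```

```text
[ 0.49543555 -0.31234903 -0.03440529] [-1.22131731  1.32622884  5.62019028] 0.03402284917592985
```

View pics/w17.png

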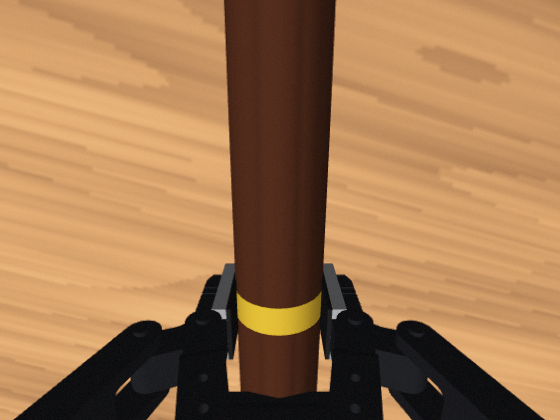

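send_rows:
  rows: "0 0 0.01 0 0 0;0 0 0.03 0 0 0;0 0 0.04 0 0 0;0 0 0.04 0 0 0;0 0 0.04 0 0 0;-0.001 0.041 0.01 0 0 0.1425;-0.001 0.041 0 0 0 0.1425;-0.001 0.041 0 0 0 0.1425;-0.001 0.041 0 0 0 0.1425;-0.001 0.041 0 0 0 0.1425;0 0.041 0 0 0 0.1425;0 0.041 0 0 0 0.1425;0 0.041 0 0 0 0.1425;0 0 0 0 0 0;0 0 0 0 0 0;0 0 0 0 0 0"

```text
clock: 22.45
tcp_pos: [0.49, 0.0145, 0.1353]
orientation: [-1.127, 1.329, -1.33]
contact_force: [0.3, 0.0, -1.2]
grip_width: 0.0339
```

Run:
```python
from h import *
w=grab("wrist","w18");o=r.get_obs();print(o["tcp_pos"],o["contact_force"],o["grip_width"],o["joints"].round(2))
M=R.from_rotvec(o["orientation"]).as_matrix();print(np.degrees(np.arctan2(M[1,2],M[0,2])))
import pickle;pickle.dump((w,o),open("w18.pkl","wb"))
```

```text
[0.4900569  0.01421486 0.13525163] [ 0.5004678  -0.34436893 -1.82667183] 0.034077717702274656 [-0.61  0.27  0.54  2.07 -0.18  0.85 -0.13]
-9.459651655751511
```

View pics/w18.png

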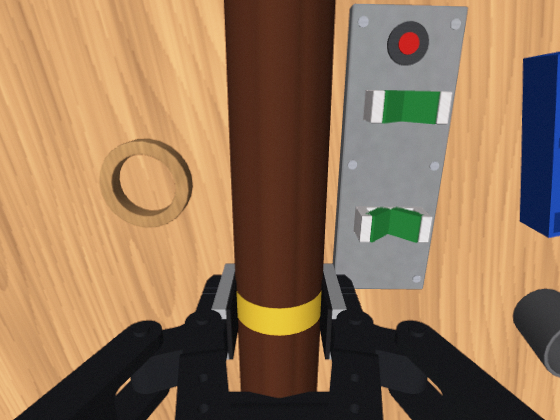

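```bash
cat > cr.py <<'E'
from h import *
import pickle
def cradle(w,box,side=0):
    im=w["pixels"];hsv=cv2.cvtColor(im,cv2.COLOR_RGB2HSV)
    m=((hsv[...,1]<60)&(hsv[...,2]>70)&(hsv[...,2]<160)).astype(np.uint8)*255
    z=np.zeros_like(m);u0,v0,u1,v1=box;z[v0:v1,u0:u1]=m[v0:v1,u0:u1]
    z=cv2.morphologyEx(z,cv2.MORPH_OPEN,np.ones((3,3)))
    c=max(cv2.findContours(z,0,1)[0],key=cv2.contourArea);hull=cv2.convexHull(c)
    P=np.array([onz(w,*p,.015)[:2] for p in hull[:,0].astype(float)],np.float32)
    rc=cv2.minAreaRect(P*1000);return z,rc
E
python3 - <<'E'
from cr import *
w,o=pickle.load(open("w18.pkl","rb"))
z,rc=cradle(w,(330,0,480,300));print(rc, cv2.boxPoints(rc).tolist());cv2.imwrite("pics/m18.png",z)
for p in[(353,7),(467,9),(425,288),(335,286),]: print(p,onz(w,*p,.015).round(4))
for p in[(364,21),(456,23),(417,279),(352,165),(434,166)]: print("screw",p,onz(w,*p,.015).round(4))
hsv=cv2.cvtColor(w["pixels"],cv2.COLOR_RGB2HSV);m=cv2.inRange(hsv,(0,150,90),(6,255,255));k,l,s,ce=cv2.connectedComponentsWithStats(m)
print([(s[i,4],ce[i],onz(w,*ce[i],.019)) for i in range(1,k) if s[i,4]>60])
crop(w,330,0,480,300,2,"c18");
i=cv2.imread("pics/c18.png");cv2.imwrite("pics/c18.png",np.hstack([i,cv2.resize(cv2.cvtColor(z[0:300,330:480],cv2.COLOR_GRAY2BGR),(300,600))]))
E
```

```text
((587.4381713867188, 12.008476257324219), (261.26934814453125, 93.22294616699219), 79.80097198486328) [[518.4320068359375, -108.30858612060547], [610.181884765625, -124.81539154052734], [656.4443359375, 132.32553100585938], [564.6944580078125, 148.83233642578125]]
(353, 7) [0.5688 0.1453 0.015 ]
(467, 9) [0.6557 0.1305 0.015 ]
(425, 288) [ 0.6152 -0.112   0.015 ]
(335, 286) [ 0.5274 -0.0947  0.015 ]
screw (364, 21) [0.5762 0.1343 0.015 ]
screw (456, 23) [0.6471 0.1219 0.015 ]
screw (417, 279) [ 0.6077 -0.1004  0.015 ]
screw (352, 165) [0.5556 0.023  0.015 ]
screw (434, 166) [0.6266 0.0105 0.015 ]
[(np.int32(372), array([408.40322581,  42.82526882]), array([0.6079719 , 0.11307972, 0.019     ]))]
```

View pics/c18.png

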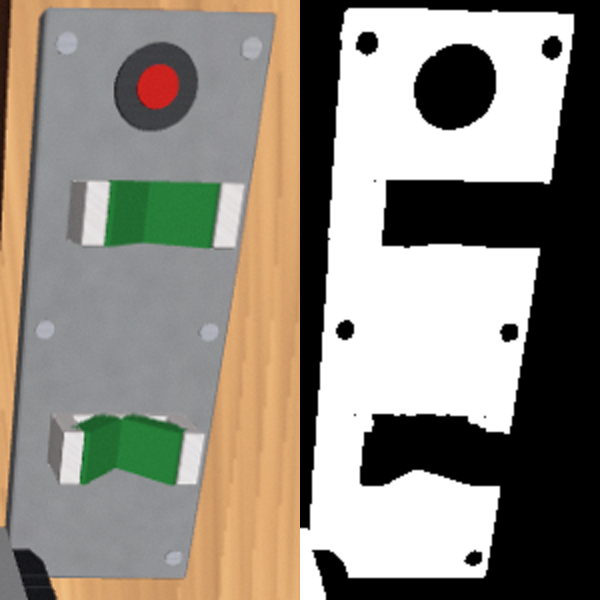

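Run:
```python
from cr import *
w,o=pickle.load(open("w18.pkl","rb"));t=o["tcp_pos"]
im=w["pixels"];hsv=cv2.cvtColor(im,cv2.COLOR_RGB2HSV)
za=t[2]+.0524
y=cv2.inRange(hsv,(22,150,100),(35,255,255));y[:280]=0
yy,xx=np.nonzero(y);print("band px",xx.mean(),yy.mean(),xx.min(),xx.max(),yy.min(),yy.max())
print("band",onz(w,xx.mean(),yy.mean(),za+.015),"tcp",t)
m=((hsv[...,2]<100)&(hsv[...,1]>60)).astype(np.uint8)*255;P=[]
for v in range(10,250,6):
    row=np.nonzero(m[v,200:345])[0]+200
    P.append(onz(w,(row.min()+row.max())/2,v,za)[:2])
P=np.array(P,np.float32);vx,vy,x0,y0=cv2.fitLine(P,cv2.DIST_HUBER,0,.001,.001).ravel();print("rod angle",np.degrees(np.arctan2(vy,vx))%180, P[0],P[-1])
d=np.array([vx,vy]);print("tcp dist off axis",np.cross(d,t[:2]-[x0,y0]), "width m",)
```

```text
band px 278.3716123105191 316.75792374827745 237 320 292 334
band [0.48950019 0.01472057 0.20265163] tcp [0.4900569  0.01421486 0.13525163]
rod angle 80.43889 [0.5075522 0.120881 ] [0.49344072 0.03817369]
tcp dist off axis -0.0004943101696448012 width m<stdin>:13: DeprecationWarning: Arrays of 2-dimensional vectors are deprecated. Use arrays of 3-dimensional vectors instead. (deprecated in NumPy 2.0)
```

send_rows:
  rows: "0.025 0.0006 0 0 0 -0.008;0.0255 0.0006 0 0 0 0;0.0255 0.0006 0 0 0 0;0.0255 0.0005 0 0 0 0;0 0 -0.03 0 0 0;0 0 -0.03 0 0 0;0 0 -0.03 0 0 0;0 0 -0.02 0 0 0;0 0 0 0 0 0;0 0 0 0 0 0;0 0 0 0 0 0"

```text
clock: 23.6
tcp_pos: [0.593, 0.0174, 0.0266]
orientation: [-1.121, 1.332, -1.335]
contact_force: [0.1, -0.3, -2.0]
grip_width: 0.0343
```

Run:
```python
from cr import *
w=grab("wrist","w19");a=grab("scene");s=grab("side");o=r.get_obs();print(o["tcp_pos"],o["contact_force"],o["moment"],o["grip_width"])
M=R.from_rotvec(o["orientation"]).as_matrix();print(np.degrees(np.arctan2(M[1,2],M[0,2])))
crop(s,220,120,340,250,4,"s9");crop(a,240,150,360,260,4,"a9")
cv2.imwrite("pics/sa19.png",np.hstack([cv2.resize(cv2.imread("pics/s9.png"),(400,433)),cv2.resize(cv2.imread("pics/a9.png"),(400,433))]))
```

```text
[0.59266673 0.01804411 0.02641759] [ 0.72340356 -0.45222501 -2.10208044] [ 0.03769995 -0.00666101 -0.00114001] 0.03438786830836428
-9.75386623371673
```

View pics/w19.png

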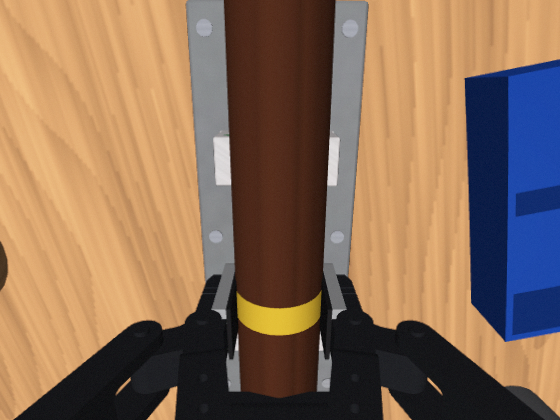

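View pics/sa19.png

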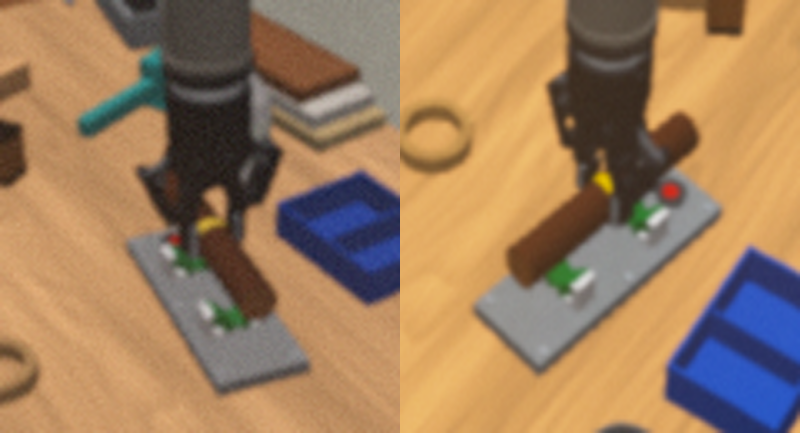

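send_rows:
  rows: "-0.001 -0.0005 -0.01 0 0 0;0 0 -0.01 0 0 0;0 0 -0.006 0 0 0;0 0 -0.002 0 0 0;0 0 0 0 0 0;0 0 0 0 0 0"

```text
clock: 24.35
tcp_pos: [0.5906, 0.0175, -0.0029]
orientation: [-1.124, 1.334, -1.333]
contact_force: [-1.0, -0.5, -2.4]
grip_width: 0.0341
```

send_rows:
  rows: "0 0 -0.002 0 0 0;0 0 0 0 0 0"

```text
clock: 24.55
tcp_pos: [0.5914, 0.0175, -0.0046]
orientation: [-1.123, 1.333, -1.334]
contact_force: [1.0, 0.6, -2.0]
grip_width: 0.0339
```

send_rows:
  rows: "0 0 -0.001 0 0 0;0 0 0 0 0 0"

```text
clock: 24.75
tcp_pos: [0.5917, 0.0175, -0.005]
orientation: [-1.122, 1.333, -1.334]
contact_force: [0.2, 0.2, 4.6]
grip_width: 0.0339
```

send_rows:
  rows: "0 0 -0.0005 0 0 0;0 0 0 0 0 0"

```text
clock: 24.95
tcp_pos: [0.5917, 0.0176, -0.005]
orientation: [-1.122, 1.333, -1.334]
contact_force: [-1.2, 0.3, 9.4]
grip_width: 0.0339
```

send_rows:
  rows: "0 0 -0.0005 0 0 0;0 0 0 0 0 0;0 0 0 0 0 0"

```text
clock: 25.25
tcp_pos: [0.5917, 0.0176, -0.0051]
orientation: [-1.121, 1.333, -1.334]
contact_force: [-3.1, 0.1, 14.2]
grip_width: 0.034
```

Run:
```python
from cr import *
w=grab("wrist","w20");a=grab("scene","a20");s=grab("side","s20")
for i in range(4):
    grab("side");o=r.get_obs();print(o["tcp_pos"],o["contact_force"],o["moment"])
print(o["grip_width"],o["clock"])
M=R.from_rotvec(o["orientation"]).as_matrix();print(np.degrees(np.arctan2(M[1,2],M[0,2])),M[:,1])
crop(s,220,120,340,250,4,"s9");crop(a,240,150,360,260,4,"a9")
cv2.imwrite("pics/sa20.png",np.hstack([cv2.resize(cv2.imread("pics/s9.png"),(400,433)),cv2.resize(cv2.imread("pics/a9.png"),(400,433))]))
t=o["tcp_pos"];im=w["pixels"];hsv=cv2.cvtColor(im,cv2.COLOR_RGB2HSV);za=.0475
y=cv2.inRange(hsv,(22,150,100),(35,255,255));y[:280]=0
yy,xx=np.nonzero(y);b=onz(w,xx.mean(),yy.mean(),za+.015)
c=np.array([.5911,.017]);yc=np.array([.1736,.985]);xc=np.array([.985,-.1736])
print("band in seat x,y",(b[:2]-c)@xc,(b[:2]-c)@yc)
```

```text
[ 0.59168243  0.01756896 -0.00508333] [-2.62299722 -0.13694335 14.30869313] [ 0.03191393  0.68364852 -0.14056494]
[ 0.59169614  0.01758837 -0.0050943 ] [-3.03865352  0.04033565 13.28169581] [ 0.08641033  0.70829234 -0.19888156]
[ 0.5916778   0.01758723 -0.005088  ] [-3.90217333  0.65661767 13.75926947] [ 0.07194551  0.67436084 -0.22752454]
[ 0.59171955  0.01759475 -0.00506054] [-3.09637231  0.45781259 14.38536401] [ 0.07436023  0.70029489 -0.19202185]
0.034169327759255824 25.6
-9.787319875241268 [ 0.0018424   0.00104546 -0.99999776]
band in seat x,y -0.00016911746539866293 0.0008410151963632854
```

View pics/w20.png

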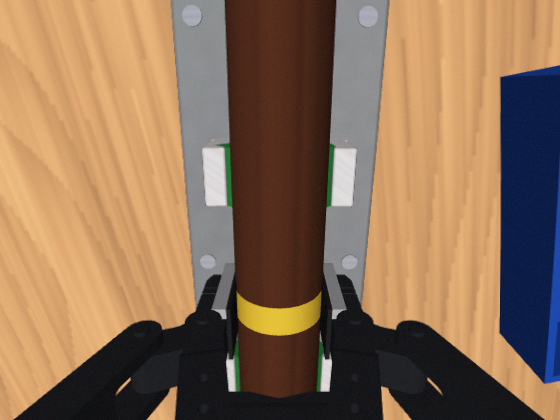

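View pics/sa20.png

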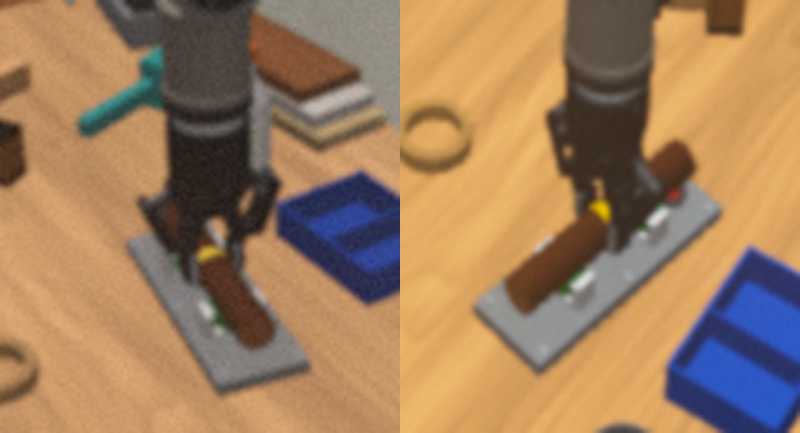

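View pics/a20.png

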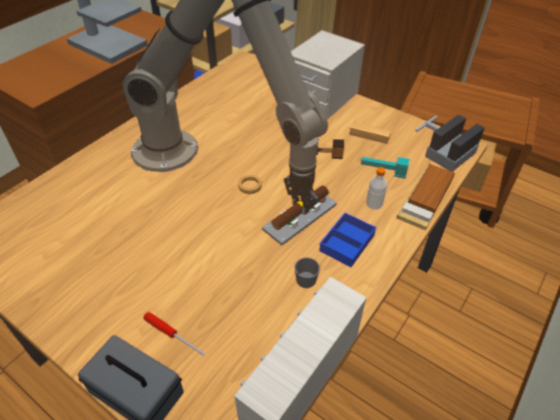

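Run:
```python
from bench import r
print(r.hand_in()); o=r.get_obs();print(o["clock"],o["tcp_pos"],o["contact_force"],o["grip_width"])
```

```text
the job is handed in; nothing more can be done
None
the job is handed in; nothing more can be done
```

The job was handed in at about 25.6 s with all the steps done; no verdict is reported.

- **Pin:** I drove it down with the brown mallet held by its handle until the force jumped to 31–45 N at the hard stop. The picture afterwards shows the red top flush in its sleeve.
- **Mallet:** it is standing upright, let go, at its original spot, about 0.25 m from the cradle.
- **Rod:** it is held in the V.
  - **Position:** by the last picture, the band is within about 1 mm of the seat, both across and along. It came down at the predicted seat height and, from the jaw angle, is parallel to the cradle within about 0.3°.
  - **Press:** the wrist force is about 14 N down and 3 N sideways. With the rod's weight, that works out to roughly 13 N on one face and 9 N on the other. I inferred the face forces from the wrist reading and did not measure them directly; 9 N is just under your 10–20 N aim but inside the 2.5–35 N limit.

**What went wrong on the way:** my first grasp closed empty just above the mallet's handle. The real fingertips were about 37 mm higher than the reported TCP. I measured this from two camera views, corrected for it, and later contact heights agreed within about 1 mm.

The last pictures show no bystander moved.

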